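Slide the ruler off its riser and lay it on the cutting board

ROBOT

A 7-joint arm with a two-finger parallel gripper is mounted at the origin on a cart in front of the work surface, level with it; the furniture and walls round the work are solid. World frame = base frame: x ahead of the robot, y to its left, z up, the work surface at z = 0. Lengths are in mm, angles in degrees, forces in N, time in s.
With the tool pointing down it reaches from about 425 to 925 mm from the base axis. Payload 6.8 kg.
Tool frame: the origin (TCP) lies at the very end of the fingers, on their centre line; the grasp point (between the pads) lies 19 mm behind it; z points along the fingers, y is the line along which they close (so a half turn about z gives the same grasp; the last joint's range is limited). The gripper opens to 85 mm and grips with 20 to 120 N. Pads are 22 mm wide; open, the fingers measure 114 mm over their backs; the gripper's body (76 mm by 85 mm) begins 54 mm behind the grasp point. The pads swing forward as they close: fully open they stand 13 mm farther back than shut.
Start: joints at [70.411, 27.33, 1.283, 89.118, -0.659, 63.558, -4.761], TCP at [156.39, -656.651, 191.808] pointing down, gripper open.
Joint ranges: [-169.35, 169.35], [-19.33, 120.38], [-80.79, 83.38], [13.8, 139.57], [-78.32, 258.32], [9.67, 109.79], [-169.56, 169.56]. Speed limits (degrees/s): [136.94, 136.94, 180, 180, 180, 180, 180].

INTERFACE

Orientations are given as a 3x3 rotation matrix whose columns are the frame's x, y, z axes.
In Python, from plant import env, optics gives the robot as it stands. The module is installed in compiled form; this text tells all that it offers.
- The arm moves only by the tool carry_out, never from a script. Its argument "commands" is one flat list of numbers, 6 for each row, row after row: the shift along the tool's x, y, z in m, then the turn, a rotation vector about the tool's x, y, z in rad. A call has 1 to 12 rows; each row shifts and turns the commanded pose from where the row before left it, along the tool's axes as they then stand; what a row does not reach is not made up. A row lasts 1/8 s, in which the tool goes at most 62.5 mm and 10.7 degrees, less where a joint would pass 70% of its speed; a pose out of reach is approached as far as the arm can. A call with a gripper value outside its range is refused whole. "jaw" is the finger opening in m, from 0 to 0.0854, set as the call begins (left out, the last holds). The fingers move at their own pace and stop on an object; "grip_force" is the grip in N (left out, the last holds). Time passes only in rows, so rows that do not move let the fingers close. It gives the time, the measured TCP pose, the force, the opening and the grip force at its end, in the units of the state.
- env.observe(): the state, without advancing time (a new reading comes with each control period).
- optics.read_camera(name): name is "side" or "top" or "wrist"; returns a dict with "color" (420x560x3 uint8, blue, green, red), "depth" (420x560 float32, mm along the optical axis (not along the pixel's ray), 0 where there is no reading), "K" (3x3 intrinsics, pixels), "k1" (the pictures are not rectified: a ray, as slopes to the right and down, at radius r is drawn at 1 + k1 r^2 times it, then the intrinsics apply), "R" (3x3) and "t" (3): a world point X has camera coordinates R X + t; the wrist camera has in their place "mount" (4x4, takes a point from camera to tool coordinates, whose origin is the TCP and whose axes are the flange's). Camera axes: x right, y down, z forward; pixel columns grow to the right and rows downward; lengths in mm; the calibration is good to about 2 mm. A picture is of the moment at which its call begins: read the wrist's pose just before it.
- env.close_job(): hands the job in; it is judged then, once.
The state is a dict: "t": time; "joint_positions": joint angles; "joint_vel": joint speeds; "tau": joint torques, N m; "eef_pos": TCP position; "tcp_rot": TCP orientation; "contact_force": force on the tool from outside, world axes, zero at the start; "wrist_torque": the same for the moment, N m; "gripper_width": finger opening in mm; "gripper_force": force on a finger pad.
Only numpy, scipy, OpenCV 4.12 (cv2) and the standard library are available. Lean on these libraries where they do the work, as an engineer would, in place of code of your own. Each camera call takes 0.05 s, during which the arm holds its last target. There are 200 camera calls.

TASK

The flat metal ruler lies between the side lips of the small wooden riser, where it cannot be gripped. Slide it forward until about a third of its length sticks out over the riser's front edge and can be gripped there, then pick it up and lay it flat on the green cutting board, lengthwise between the two yellow lines without covering either and roughly centred so that it sticks out at both ends. Set it down rather than dropping it, let go, and do not disturb the mug or the tape measure.

Things in the scene. Friction and masses are not known exactly. Their poses are not given: they have to be found in the camera images.
- ruler: Loose flat aluminium ruler with a blue centre stripe and black ticks, 150 x 46 x 6 mm, about 0.1 kg. Origin: centre of its underside. x runs along its length, from its front end to its back end; y across its width; z up out of its top.
- ruler_front (a point): Middle of the ruler's front end (-x end), on the underside; this end faces the riser's front edge. Axes as the ruler.
- ruler_back (a point): Middle of the ruler's back end (+x end), on the underside. Axes as the ruler.
- riser: Fixed small wooden riser, 200 (x) x 80 (y) mm, on four legs. Origin: centre of its foot, on the table. Its level floor is 50 mm above the table and 14 mm thick. The floor lies between two side lips along x, 11 mm wide and 9 mm high above the floor, 58 mm apart, so the ruler has about 6 mm play each side; open at the front (-x) and at the back (+x), where some 25 to 40 mm of bare floor lies behind the ruler at the start. Front faces the robot roughly.
- riser_front (a point): Middle of the riser's front edge, on the floor (50 mm above the table). Axes as the riser: -x points out over the edge.
- board: Fixed green cutting board, 90 (x) x 140 (y) x 25 mm high. Origin: centre of its underside, on the table. Two yellow lines run along its x, 4 mm wide, centred 37 mm either side of its middle (70 mm clear between them). Fainter white lines lie outside them.
- board_top (a point): Centre of the board's top, 25 mm above the table, midway between the yellow lines. Axes as the board: x runs along the lines.
- mug: Loose white mug, 92 mm wide, 127 mm over the handle, 95 mm high, left of the work. Origin: centre of its underside. Leave alone.
- tape_measure: Loose yellow tape measure, 35 x 70 x 60 mm high, behind the work. Origin: centre of its underside. Leave alone.
Things that resemble listed ones, but are neither listed nor needed, are in the scene too. What is meant by the ruler is not red, and is the larger of those in its own colour.

How it is judged (in metres and radians):
On the way, in this order (a step that is already met when the one before it is completed fails the run):
1. the ruler lies flat on the riser with its front end 30 to 72 mm out over the riser's front edge (x of ruler_front in the frame of riser_front between -0.072 and -0.03 m and z of ruler in the frame of riser_front between -0.005 and 0.005 m and angle between ruler's own z axis and vertical below 0.06 rad), for 0.2 s.
2. the ruler is lifted clear off the riser in the fingers (z of ruler in the frame of riser_front above 0.02 m and contact force between ruler and the fingers above 0.5 N and contact force between ruler and riser below 0.05 N), for 0.1 s.
At the end, for the whole second after the job is handed in: The ruler lies at rest flat on the board (within 0.06 rad and 5 mm in height), the middle of each end within 14 mm of the line midway between the yellow lines, its centre within 30 mm of the board's centre along the lines (angle between ruler's own z axis and vertical below 0.06 rad and y of ruler_front in the frame of board_top between -0.014 and 0.014 m and y of ruler_back in the frame of board_top between -0.014 and 0.014 m and x of ruler in the frame of board_top between -0.03 and 0.03 m and z of ruler in the frame of board_top between -0.005 and 0.005 m and contact force between ruler and board above 0.1 N and linear speed of ruler below 0.02 m/s); the robot touches nothing.
It fails at once if the ruler falls freely (faster than 0.6 m/s with no finger on it) (linear speed of ruler above 0.6 m/s and contact force between ruler and the fingers below 0.01 N).
It fails at once if the mug is shifted by more than 30 mm (distance of mug from where it was at the start of the episode above 0.03 m).
It fails at once if the tape measure is shifted by more than 30 mm (distance of tape_measure from where it was at the start of the episode above 0.03 m).
It also fails if it takes over 46 s, if anything falls off the work surface, if the arm or the gripper's body presses on something with over 40 N, if the wrist force passes 120 N, or if a joint passes its speed limit or range.

## Working session

There is one attempt and no reset: what is moved stays moved. The work goes in short steps, Python scripts to look and compute and a tool call to move; the robot and the scene stay as the last step left them, time stands still between calls to the robot, and variables do not carry over. Pictures are saved under pics/ and viewed, at most 13 in all, crops included, and the job is handed in when it is done.

Besides the shell and the picture viewer there is one more tool, called after "Request:" in YAML: its name, and indented under it one key for each argument. carry_out: Moves the arm, as the interface text tells. Its arguments: {"type":"object","properties":{"commands":{"type":"array"},"jaw":{"type":"number"},"grip_force":{"type":"number"}},"required":["commands"]}

```bash
mkdir -p pics; cat > h.py <<'E'
import numpy as np, cv2
from plant import env, optics
def grab(n):
    s=env.observe(); d=optics.read_camera(n)
    if 'mount' in d:
        T=np.eye(4);T[:3,:3]=np.array(s['tcp_rot']).reshape(3,3);T[:3,3]=s['eef_pos']
        M=T@np.array(d['mount']); d['C']=M[:3,3]; d['W']=M[:3,:3]
    else:
        R=np.array(d['R']); d['W']=R.T; d['C']=-R.T@np.array(d['t']).ravel()
    return d
def rays(d,px):
    px=np.array(px,float).reshape(-1,1,2); k=np.array([d['k1'],0,0,0.])
    u=cv2.undistortPoints(px,np.array(d['K'],float),k).reshape(-1,2)
    return np.c_[u,np.ones(len(u))]
def plane(d,px,z):
    r=rays(d,px)@d['W'].T
    return d['C']+r*((z-d['C'][2])/r[:,2])[:,None]
def deep(d,px):
    px=np.array(px,int).reshape(-1,2)
    return d['C']+(rays(d,px)*d['depth'][px[:,1],px[:,0]][:,None])@d['W'].T
E
python3 - <<'E'
from h import *
for n in ['top','side']:
    d=grab(n); cv2.imwrite(f'pics/{n}0.png',d['color']); print(n,d['C'],d['W'][:,2])
s=env.observe(); print(s['t'],s['tcp_rot'],s['eef_pos'])
E
```

```text
top [ 321.12542003  139.09650323 1491.06756955] [ 1.73576209e-01  5.66844093e-04 -9.84820277e-01]
side [ 451.19118424 -751.25723655  547.00933761] [ 0.10114644  0.87562303 -0.47228563]
0.1 [[ 9.72795933e-01  2.31663147e-01 -5.08879552e-04]
 [ 2.31663671e-01 -9.72794650e-01  1.58523252e-03]
 [-1.27795351e-04 -1.65999665e-03 -9.99998614e-01]] [ 156.21457617 -656.06919521  190.89933998]
```

View pics/top0.png

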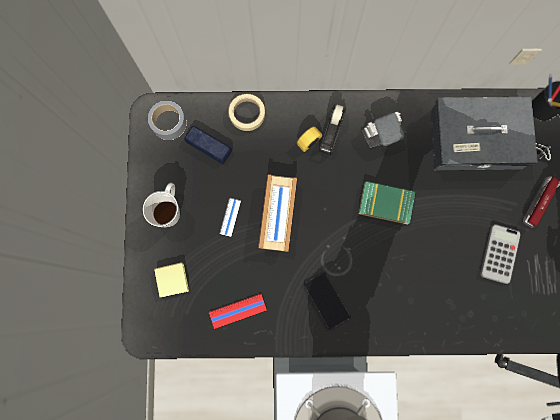

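View pics/side0.png

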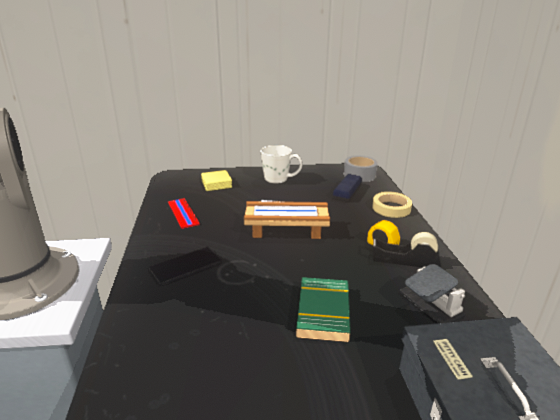

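The top view shows the riser with the ruler at about (279,212), board at (387,202), tape measure (309,138), mug (162,208). The short white ruler at (230,217) and the red one are decoys. Next I measure.

```bash
cat > m.py <<'E'
from h import *
d=grab('top'); c=d['color']; hsv=cv2.cvtColor(c,cv2.COLOR_BGR2HSV)
def comp(mask,roi):
    m=np.zeros_like(mask); x0,y0,x1,y1=roi; m[y0:y1,x0:x1]=mask[y0:y1,x0:x1]
    return np.argwhere(m)[:,::-1].astype(np.float32)
def rect(name,P,z):
    X=plane(d,P,z)[:,:2].astype(np.float32); r=cv2.minAreaRect(X)
    print(name,len(P),'ctr',np.round(r[0],1),'size',np.round(r[1],1),'ang',round(r[2],1))
blue=cv2.inRange(hsv,(100,120,80),(125,255,255))
wood=cv2.inRange(hsv,(8,80,80),(25,255,255))
green=cv2.inRange(hsv,(60,60,30),(95,255,255))
yel=cv2.inRange(hsv,(20,90,90),(35,255,255))
light=cv2.inRange(hsv,(0,0,185),(180,60,255))
R=(252,168,304,256); B=(352,172,422,230)
rect('stripe',comp(blue,R),56)
rect('light',comp(light,R),56)
rect('wood',comp(wood,R),59)
rect('green',comp(green,B),25)
P=comp(yel,B); X=plane(d,P,25)[:,:2]
rect('yel',P,25)
_,l,cn=cv2.kmeans(X.astype(np.float32),2,None,(3,50,.1),5,cv2.KMEANS_PP_CENTERS); print(cn, np.bincount(l.ravel()))
for k in (0,1): print(cv2.fitLine(X[l.ravel()==k].astype(np.float32),2,0,.01,.01).ravel())
print('depth z stripe',np.median(deep(d,comp(blue,R))[:,2]),'green',np.median(deep(d,comp(green,B))[:,2]))
rect('tape',comp(yel,(290,115,325,155)),50)
cv2.imwrite('pics/crop.png',cv2.resize(c[165:265,215:425],None,fx=3.8,fy=3.8,interpolation=cv2.INTER_CUBIC))
E
python3 m.py
```

```text
stripe 161 ctr [572.9 149.4] size [  8. 143.] ang 83.1
light 773 ctr [574.1 148.9] size [ 49.4 197.6] ang 84.6
wood 943 ctr [574.6 150.6] size [ 81.6 203.5] ang 82.4
green 1347 ctr [ 605.7 -152.1] size [140.5  92.2] ang 77.0
yel 130 ctr [ 606.1 -152.2] size [79.5 89.7] ang 76.3
[[ 597.39825 -187.8441 ]
 [ 613.55383 -115.77639]] [70 60]
[ 9.736787e-01 -2.279249e-01  5.973983e+02 -1.878441e+02]
[ 9.7450322e-01 -2.2437356e-01  6.1355377e+02 -1.1577638e+02]
depth z stripe 56.58605313509156 green 25.351513590972672
tape 329 ctr [782.3  62.5] size [42.2 72.3] ang 40.7
```

View pics/crop.png

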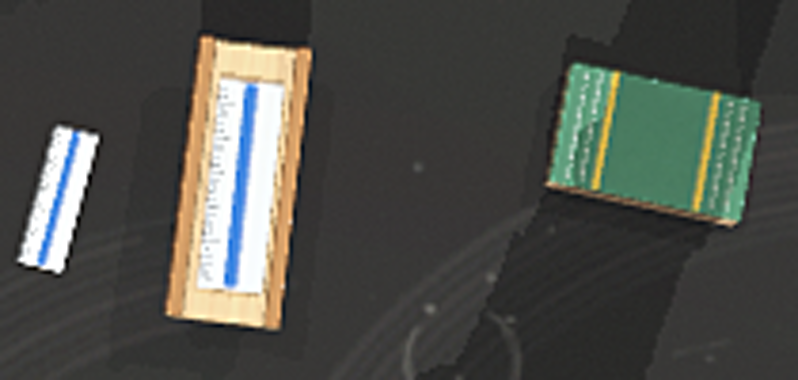

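Request:
carry_out:
  commands: [0.048,-0.026,-0.0066,0,0,0,0.048,-0.026,-0.0066,0,0,0,0.048,-0.026,-0.0066,0,0,0,0.048,-0.026,-0.0066,0,0,0,0.048,-0.026,-0.0066,0,0,0,0.048,-0.026,-0.0066,0,0,0,0.048,-0.026,-0.0066,0,0,0,0.048,-0.026,-0.0066,0,0,0,0.048,-0.026,-0.0066,0,0,0]
  jaw: 0.0

```text
t: 1.27
eef_pos: [523.4, -327.7, 251.2]
tcp_rot: [[0.973, 0.231, -0.0], [0.231, -0.973, 0.0], [-0.0, -0.0, -1.0]]
contact_force: [1.2, -0.6, 0.8]
gripper_width: 0.3
gripper_force: 0.0
```

```bash
cat > go.py <<'E'
import sys; from h import *
from scipy.spatial.transform import Rotation as Ro
# usage: go.py x y z yaw : prints the tool-frame shift (mm) and the tool turn (rad)
def go(x,y,z,yaw):
    s=env.observe(); R=np.array(s['tcp_rot']).reshape(3,3); p=np.array(s['eef_pos'])
    a=np.radians(yaw); G=np.c_[[np.cos(a),np.sin(a),0],[np.sin(a),-np.cos(a),0],[0,0,-1]]
    print('t',round(s['t'],2),'p',p.round(1),'yaw',np.degrees(np.arctan2(R[1,0],R[0,0])).round(2),'j',np.round(s['joint_positions'],0),'F',np.round(s['contact_force'],1),'w',s['gripper_width'])
    print('shift cur frame',(R.T@(np.array([x,y,z])-p)).round(1),'turn',Ro.from_matrix(R.T@G).as_rotvec().round(4),'shift in target frame',(G.T@(np.array([x,y,z])-p)).round(1))
if __name__=='__main__': go(*map(float,sys.argv[1:5]))
E
python3 go.py 667 138 250 -7
```

```text
t 1.27 p [ 523.4 -327.7  251.2] yaw 13.38 j [ 33.  20.  -9.  93.   3.  68. -53.] F [ 1.2 -0.6  0.8] w 0.254343377513595
shift cur frame [ 247.5 -419.8    1.2] turn [-0.000e+00  3.000e-04  3.557e-01] shift in target frame [  85.8 -479.7    1.2]
```

Request:
carry_out:
  commands: [0,0,0,0,0,0.1186,0,0,0,0,0,0.1186,0,0,0,0,0,0.1186,0.0095,-0.0533,0,0,0,0,0.0095,-0.0533,0,0,0,0,0.0095,-0.0533,0,0,0,0,0.0095,-0.0533,0,0,0,0,0.0095,-0.0533,0,0,0,0,0.0095,-0.0533,0,0,0,0,0.0095,-0.0533,0,0,0,0,0.0095,-0.0533,0,0,0,0,0.0095,-0.0533,0,0,0,0]

```text
t: 2.78
eef_pos: [665.9, 138.2, 250.9]
tcp_rot: [[0.993, -0.122, -0.0], [-0.122, -0.993, -0.0], [-0.0, 0.0, -1.0]]
contact_force: [0.4, -0.6, -0.0]
gripper_width: 0.4
gripper_force: 0.0
```

```bash
python3 go.py 667 138 250 -7; python3 - <<'E'
from h import *
d=grab('wrist'); cv2.imwrite('pics/w1.png',d['color']); np.savez('w1.npz',**d); print(d['C'],d['W'])
E
```

```text
t 2.77 p [665.9 138.2 250.9] yaw -7.01 j [  -6.   26.  -16.   83.    7.   71. -120.] F [ 0.4 -0.6 -0. ] w 0.3832068268136297
shift cur frame [1.1 0.  0.9] turn [ 0.0005  0.0004 -0.0002] shift in target frame [1.1 0.  0.9]
[742.10079334 129.12327079 432.86854346] [[-1.21331638e-01 -9.46734031e-01 -2.98283938e-01]
 [-9.92611891e-01  1.15880534e-01  3.59629883e-02]
 [ 5.17916981e-04  3.00443632e-01 -9.53799432e-01]]
```

View pics/w1.png

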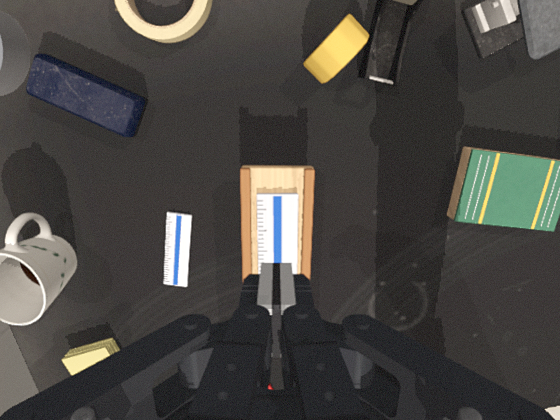

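The close view shows the ruler's back end at row 193 (columns 257–298) and the riser's back edge at row ~167 (columns 241–314); the gripper hides the front.

```bash
python3 - <<'E'
from h import *
d=dict(np.load('w1.npz')); c=d['color']
print('backmid',plane(d,[[257,193],[298,193],[277,193.]],56).round(1))
print('stripe',plane(d,[[277.5,195],[277.5,255]],56).round(1))
print('floor back',plane(d,[[277,168.]],50).round(1),'lips inner',plane(d,[[252,230],[301.5,230]],59).round(1),plane(d,[[251,170],[302,170]],59).round(1),'outer',plane(d,[[241,168],[314.,168]],59).round(1))
print('z',deep(d,[[265,230],[290,240],[275,180],[246,230]])[:,2])
print([int(v) for v in cv2.cvtColor(c,cv2.COLOR_BGR2GRAY)[160:200,285]])
E
```

```text
backmid [[649.7 161.1  56. ]
 [644.3 116.5  56. ]
 [647.1 139.4  56. ]]
stripe [[644.8 139.1  56. ]
 [573.5 147.7  56. ]]
floor back [[673.5 136.1  50. ]] lips inner [[608.7 172.3  59. ]
 [601.9 117.1  59. ]] [[676.3 163.8  59. ]
 [669.7 109.7  59. ]] outer [[679.8 174.1  59. ]
 [670.3  96.8  59. ]]
z [56.29966406 57.01084937 50.82149247 59.62181458]
[47, 42, 44, 46, 43, 86, 136, 166, 206, 228, 230, 229, 230, 231, 229, 230, 229, 230, 230, 230, 231, 228, 230, 230, 229, 230, 230, 232, 220, 189, 187, 186, 177, 174, 228, 255, 255, 255, 255, 255]
```

Request:
carry_out:
  commands: [0,0,0.045,0,0,0,0,0,0.045,0,0,0,0,0,0.045,0,0,0,0,0,0.04,0,0,0,0,0,0.01,0,0,0,0,0,0.005,0,0,0,0,0,0.004,0,0,0,0,0,0.003,0,0,0,0,0,0,0,0,0]

```text
t: 3.95
eef_pos: [666.0, 136.9, 54.8]
tcp_rot: [[0.993, -0.122, 0.001], [-0.122, -0.993, 0.0], [0.001, -0.0, -1.0]]
contact_force: [-0.1, 0.9, 0.1]
gripper_width: 0.3
gripper_force: 0.0
```

```bash
python3 go.py 665 137.5 53 -7
```

```text
t 3.95 p [666.  136.9  54.8] yaw -6.99 j [  -7.   37.  -14.   94.   11.   51. -122.] F [-0.1  0.9  0.1] w 0.26168650627682427
shift cur frame [-1.1 -0.5  1.8] turn [-0.0003 -0.0008  0.0001] shift in target frame [-1.1 -0.5  1.8]
```

Request:
carry_out:
  commands: [0,0,0.002,0,0,0,-0.005,0,0,0,0,0,-0.005,0,0,0,0,0,-0.006,0,0,0,0,0,-0.007,0,0,0,0,0,-0.007,0,0,0,0,0,-0.007,0,0,0,0,0,-0.007,0,0,0,0,0,-0.007,0,0,0,0,0,-0.007,0,0,0,0,0,-0.005,0,0,0,0,0,0,0,0,0,0,0]

```text
t: 5.45
eef_pos: [602.8, 144.6, 52.3]
tcp_rot: [[0.993, -0.121, -0.0], [-0.121, -0.993, -0.0], [-0.0, 0.0, -1.0]]
contact_force: [-0.6, 0.7, -0.2]
gripper_width: -0.3
gripper_force: 0.0
```

```bash
python3 go.py 665 137.5 53 -7; python3 - <<'E'
from h import *
d=grab('side'); cv2.imwrite('pics/s2.png',cv2.resize(d['color'][150:290,190:400],None,fx=3.8,fy=3.8))
E
```

```text
t 5.45 p [602.8 144.6  52.3] yaw -6.97 j [  -8.   32.  -15.  103.   11.   47. -125.] F [-0.6  0.7 -0.2] w -0.31205114239153126
shift cur frame [62.6 -0.5 -0.7] turn [0.     0.0001 0.0005] shift in target frame [62.6 -0.5 -0.7]
```

View pics/s2.png

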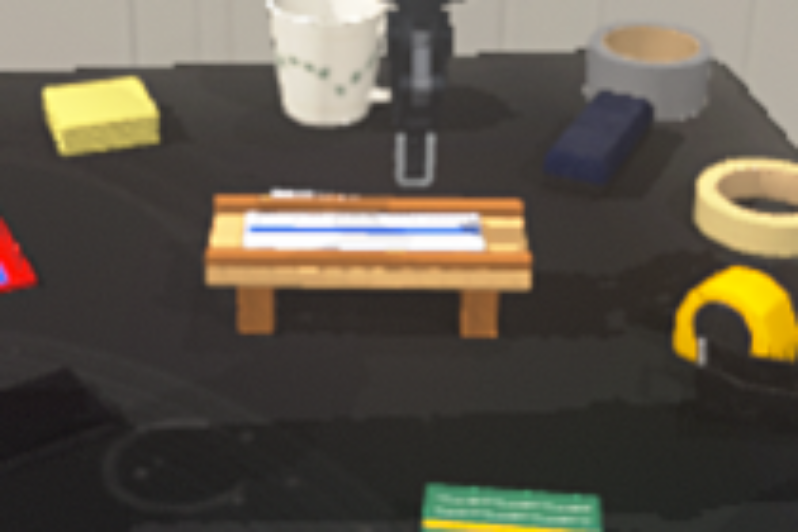

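```bash
python3 - <<'E'
from h import *
s=env.observe(); p=np.array(s['eef_pos'])
for n in ['side','top']:
    d=grab(n); R=d['W'].T
    X=np.array([p,[602.8,144.6,110],[673.5,136,50],[647,139.4,56]])
    uv,_=cv2.projectPoints(X,cv2.Rodrigues(R)[0],-R@d['C'],np.array(d['K'],float),np.array([d['k1'],0,0,0.]))
    uv=uv.reshape(-1,2); print(n,uv.round(1), ((uv-[190,150])*3.8).round(0) if n=='side' else '')
    if n=='side':
        P=[[int(190+415/3.8),int(150+y/3.8)] for y in (90,120,140,160,178)]
        print(deep(d,P).round(1))
    else: cv2.imwrite('pics/t2.png',cv2.resize(d['color'][140:280,210:420],None,fx=3.8,fy=3.8))
E
```

```text
side [[298.  211.3]
 [298.5 189.7]
 [327.4 212.4]
 [316.4 210.1]] [[411. 233.]
 [412. 151.]
 [522. 237.]
 [480. 228.]]
[[592.5  84.5 179. ]
 [595.9 101.  152.5]
 [601.2 130.3 126.3]
 [601.2 127.9 112.1]
 [601.8 129.3 101.1]]
top [[279.5 202. ]
 [279.4 197.9]
 [282.3 176.8]
 [281.2 185.8]]
```

View pics/t2.png

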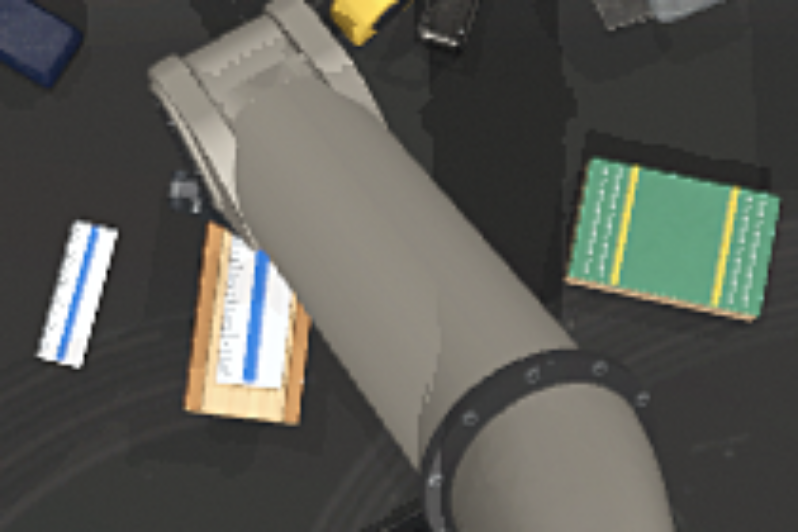

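The side view shows the fingertip ending near crop row 185, well above the ruler, although the reported TCP should be at row 233; the ruler has not moved (top view agrees). I check the tip position against the pose.

```bash
python3 - <<'E'
from h import *
w=grab('wrist'); print('z now',env.observe()['eef_pos'],'C',w['C'].round(1)); cv2.imwrite('pics/w2.png',w['color'])
D=deep(w,[[20,60],[100,20],[540,60],[277,150],[277,200]]); print(D.round(1))
M=np.array(w['mount']); print(M.round(3))
d=dict(np.load('w1.npz'))
def pr(q):
    c=np.linalg.inv(M)@np.r_[q,1]; uv,_=cv2.projectPoints(c[None,:3],np.zeros(3),np.zeros(3),np.array(w['K'],float),np.array([w['k1'],0,0,0.])); return uv.ravel().round(1)
for z in (0,-20,-40,-60): print(z,pr([0,0,z]),pr([0,14,z]))
for r in (258,264,268,275,285,300,320):
    p=np.r_[rays(d,[[275,r]])[0]*d['depth'][r,275],1]; print(r,(M@p)[:3].round(1))
s=env.observe();print(s['joint_positions'])
E
```

```text
z now [603.47709197 144.3643449   52.25002873] C [679.5 135.3 234.3]
[[ 7.296e+02  2.961e+02 -2.000e-01]
 [ 7.440e+02  2.375e+02 -1.600e+00]
 [ 6.890e+02 -3.810e+01  6.000e-01]
 [ 6.560e+02  1.376e+02  5.030e+01]
 [ 6.313e+02  1.406e+02  5.750e+01]]
[[ 1.00000e-03 -9.54000e-01 -3.00000e-01  7.66730e+01]
 [ 1.00000e+00  1.00000e-03  0.00000e+00 -2.28000e-01]
 [-0.00000e+00 -3.00000e-01  9.54000e-01 -1.82019e+02]
 [ 0.00000e+00  0.00000e+00  0.00000e+00  1.00000e+00]]
0 [276.2 246.4] [301.4 246.4]
-20 [276.2 261.9] [304.1 261.9]
-40 [276.3 281.1] [307.5 281.1]
-60 [276.3 305.4] [311.7 305.3]
258 [-96.4  -1.2 194.3]
264 [ 10.9  -0.6 -45. ]
268 [ 10.9  -0.6 -49. ]
275 [ 11.2  -0.5 -55.6]
285 [ 11.5  -0.5 -64.3]
300 [  76.7   -0.2 -182. ]
320 [  5.1  -0.5 -77.4]
[  -8.03727861   32.03874046  -15.04492508  102.53906249   10.89425948
   46.81573586 -125.37860314]
```

View pics/w2.png

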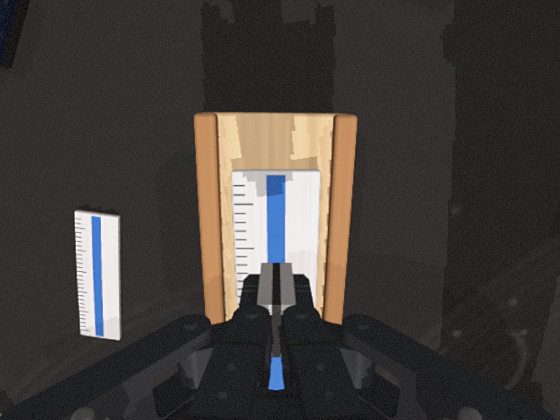

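Both views agree: the real fingertip is about 43.5 mm short of the reported TCP (tip at tool z ≈ −43.5), while x and y are right. The ruler is untouched. I go back behind it and work with that offset.

Request:
carry_out:
  commands: [0.032,0,0,0,0,0,0.032,0,0,0,0,0,0,0,0,0,0,0,0,0,0.015,0,0,0,0,0,0.012,0,0,0,0,0,0.006,0,0,0,0,0,0.003,0,0,0,0,0,0.002,0,0,0,0,0,0,0,0,0]

```text
t: 6.78
eef_pos: [666.8, 136.7, 14.4]
tcp_rot: [[0.993, -0.122, 0.0], [-0.122, -0.993, 0.0], [0.0, -0.0, -1.0]]
contact_force: [0.8, 0.2, -0.7]
gripper_width: 0.3
gripper_force: 0.0
```

```bash
python3 go.py 666 137 10 -7; python3 - <<'E'
from h import *
d=grab('side'); g=cv2.cvtColor(d['color'],cv2.COLOR_BGR2GRAY); 
s=env.observe(); p=np.array(s['eef_pos'])+[0,0,43.5]; R=d['W'].T
uv,_=cv2.projectPoints(p[None],cv2.Rodrigues(R)[0],-R@d['C'],np.array(d['K'],float),np.array([d['k1'],0,0,0.])); print(uv)
u=int(round(uv[0,0,0])); P=[[u,v] for v in range(194,214,2)]; print(np.c_[P,deep(d,P).round(1)])
w=grab('wrist'); M=np.array(w['mount'])
for r in (250,256,258,260,262,264,266): print(r,(M@np.r_[rays(w,[[270,r]])[0]*w['depth'][r,270],1])[:3].round(1))
E
```

```text
t 6.78 p [666.8 136.7  14.4] yaw -6.99 j [  -7.   39.  -14.   95.   12.   47. -123.] F [ 0.8  0.2 -0.7] w 0.2588797531363847
shift cur frame [-0.9 -0.2  4.4] turn [-0.0001 -0.0004  0.0002] shift in target frame [-0.9 -0.2  4.4]
[[[324.80149946 209.44768101]]]
[[325.  194.  653.1  87.4 124.4]
 [325.  196.  654.2  91.  117.5]
 [325.  198.  657.9 104.9 105.3]
 [325.  200.  659.1 108.7  98.2]
 [325.  202.  662.7 122.1  85.9]
 [325.  204.  663.3 123.6  79.8]
 [325.  206.  663.5 123.1  74.7]
 [325.  208.  663.8 123.1  69.4]
 [325.  210.  664.9 126.2  62.3]
 [325.  212.  665.7 128.2  55.7]]
250 [-8.9 -3.7 15.7]
256 [  7.9  -2.9 -30.2]
258 [  7.9  -2.9 -32.4]
260 [  7.5  -2.9 -33.8]
262 [  7.5  -2.9 -36. ]
264 [ 10.8  -2.7 -44.9]
266 [ 11.1  -2.7 -47.5]
```

Request:
carry_out:
  commands: [0,0,0.0015,0,0,0,0,0,0.0015,0,0,0,0,0,0.0015,0,0,0,0,0,0,0,0,0]

```text
t: 7.38
eef_pos: [666.7, 136.6, 10.7]
tcp_rot: [[0.993, -0.122, 0.0], [-0.122, -0.993, -0.0], [0.0, 0.0, -1.0]]
contact_force: [-3.4, -1.2, 6.6]
gripper_width: -0.0
gripper_force: 3.7
```

Request:
carry_out:
  commands: [0,0,-0.002,0,0,0,-0.005,0,-0.0005,0,0,0,-0.005,0,0,0,0,0,-0.006,0,0,0,0,0,-0.006,0,0,0,0,0,-0.006,0,0,0,0,0,-0.006,0,0,0,0,0,-0.006,0,0,0,0,0,-0.006,0,0,0,0,0,-0.006,0,0,0,0,0,-0.006,0,0,0,0,0,0,0,0,0,0,0]

```text
t: 8.88
eef_pos: [608.5, 143.9, 12.2]
tcp_rot: [[0.993, -0.121, -0.0], [-0.121, -0.993, -0.0], [-0.0, 0.0, -1.0]]
contact_force: [0.4, 0.6, -0.2]
gripper_width: -0.3
gripper_force: 0.0
```

```bash
cat > fr.py <<'E'
from h import *
d=grab('side'); c=d['color']; hsv=cv2.cvtColor(c,cv2.COLOR_BGR2HSV)
m=cv2.inRange(hsv,(0,0,150),(180,70,255))|cv2.inRange(hsv,(100,120,80),(125,255,255)); m[:203]=0; m[225:]=0; m[:,:205]=0; m[:,335:]=0
n,l,st,_=cv2.connectedComponentsWithStats(m); i=1+st[1:,4].argmax(); print(st[i])
P=np.argwhere(l==i)[:,::-1].astype(float); X=plane(d,P,56); e=np.array([.9925,-.1219])
a=(X[:,:2]-[476,160.5])@e; print('along from riser front: min',a.min(),'max',a.max())
b=cv2.inRange(hsv,(100,120,80),(125,255,255)); b[l!=i]=0; B=plane(d,np.argwhere(b)[:,::-1].astype(float),56)
print('stripe',cv2.fitLine(B[:,:2].astype(np.float32),2,0,.01,.01).ravel(),((B[:,:2]-[476,160.5])@e).min(),((B[:,:2]-[476,160.5])@e).max())
E
python3 fr.py
```

```text
[232 205  65  12 608]
along from riser front: min -28.585967976198493 max 123.88161381678077
stripe [ 9.93913412e-01 -1.10164195e-01  5.20976196e+02  1.52818497e+02] -21.35661594890965 118.38238948857688
```

Request:
carry_out:
  commands: [-0.005,0,0,0,0,0,-0.006,0,0,0,0,0,-0.006,0,0,0,0,0,-0.005,0,0,0,0,0,-0.003,0,0,0,0,0,0,0,0,0,0,0,0,0,0,0,0,0,0,0,0,0,0,0]

```text
t: 9.93
eef_pos: [584.2, 146.7, 12.0]
tcp_rot: [[0.993, -0.122, -0.0], [-0.122, -0.993, -0.0], [-0.0, 0.0, -1.0]]
contact_force: [1.0, 0.4, 0.2]
gripper_width: -0.3
gripper_force: 0.0
```

```bash
python3 fr.py
```

```text
[222 205  65  12 615]
along from riser front: min -52.685938559033744 max 99.28116283486347
stripe [ 9.9309689e-01 -1.1729716e-01  4.9383401e+02  1.5595451e+02] -47.86558061562242 94.34805614940242
```

Request:
carry_out:
  commands: [0.003,0,0,0,0,0,0,0,-0.04,0,0,0,0,0,-0.04,0,0,0,0,0,-0.03,0,0,0,-0.035,0,0,0,0,0,-0.035,0,0,0,0,0,-0.035,0,0,0,0,0,-0.04,0.002,0,0,0,0,0,0,0,0,0,0,0,0,0,0,0,0]

```text
t: 11.22
eef_pos: [444.2, 162.1, 122.6]
tcp_rot: [[0.993, -0.122, 0.001], [-0.122, -0.993, 0.0], [0.001, -0.001, -1.0]]
contact_force: [1.0, 0.3, 0.2]
gripper_width: 0.1
gripper_force: 0.0
```

Request:
carry_out:
  commands: [0,0,0,0,0,0,0,0,0,0,0,0,0,0,0,0,0,0,0,0,0,0,0,0]
  jaw: 0.085

```text
t: 11.72
eef_pos: [443.2, 162.1, 122.1]
tcp_rot: [[0.993, -0.122, -0.0], [-0.122, -0.993, 0.0], [-0.0, -0.0, -1.0]]
contact_force: [0.1, -0.5, 0.6]
gripper_width: 72.4
gripper_force: 0.0
```

```bash
python3 fr.py; python3 go.py 442.6 162 -5 -6.8; python3 - <<'E'
from h import *
d=grab('wrist'); cv2.imwrite('pics/w3.png',d['color']); np.savez('w3.npz',**d)
E
```

```text
[222 205  64  12 619]
along from riser front: min -52.685938559033744 max 96.83611821964541
stripe [ 9.92257953e-01 -1.24194026e-01  4.90318939e+02  1.56737610e+02] -47.86558061562242 94.34805614940242
t 11.78 p [443.2 162.1 122.1] yaw -6.99 j [ -11.   15.  -20.  119.    7.   47. -131.] F [-0.2  0.4  0.3] w 79.08566510612023
shift cur frame [-6.000e-01  1.000e-01  1.271e+02] turn [ 0.      0.0001 -0.0034] shift in target frame [-6.000e-01  1.000e-01  1.271e+02]
```

View pics/w3.png

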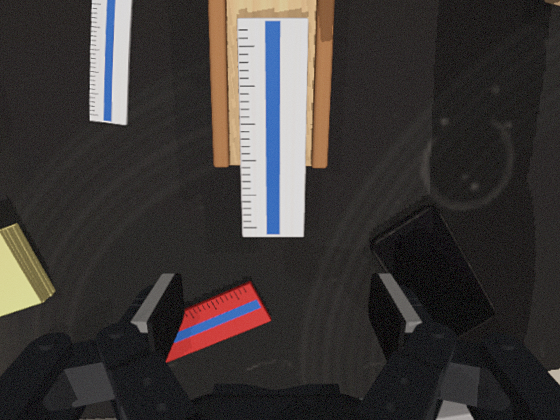

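Ruler front end is at row 237 (columns 243–303), riser front edge at row 166, fingers open either side; ruler is flat and straight.

```bash
python3 - <<'E'
from h import *
d=dict(np.load('w3.npz'))
print('front',plane(d,[[243,236.5],[303.5,236.5],[273,236.5]],56).round(1),'riser front',plane(d,[[228,165],[313,165.]],50).round(1),plane(d,[[214,166],[327,166.]],59).round(1),'stripe',plane(d,[[273.5,232],[273,30]],56).round(1))
M=d['mount']
print((M@np.r_[rays(d,[[160,275]])[0]*d['depth'][282,165],1]).round(1),[(M@np.r_[rays(d,[[q,r]])[0]*d['depth'][r,q],1])[:3].round(1) for q,r in ((178,276),(165,278),(382,276),(395,278))])
E
```

```text
front [[426.5 189.2  56. ]
 [421.  144.1  56. ]
 [423.8 166.8  56. ]] riser front [[480.4 192.6  50. ]
 [472.9 131.6  50. ]] [[482.3 201.1  59. ]
 [472.7 122.7  59. ]] stripe [[427.4 166.   56. ]
 [564.8 149.3  56. ]]
[ 13.3 -45.  -60.2   1. ] [array([  9.8, -39.8, -54.3]), array([ 10.6, -44. , -57.6]), array([ 10.8,  42.1, -56.2]), array([-80.1, 111.8, 113.3])]
```

Request:
carry_out:
  commands: [-0.001,-0.002,0.03,0,0,0,0,0,0.03,0,0,0,0,0,0.03,0,0,0,0,0,0.02,0,0,0,0,0,0.01,0,0,0,0,0,0.006,0,0,0,0,0,0.003,0,0,0,0,0,0,0,0,0]

```text
t: 12.82
eef_pos: [442.7, 164.3, -6.5]
tcp_rot: [[0.993, -0.122, 0.001], [-0.122, -0.993, 0.0], [0.001, -0.0, -1.0]]
contact_force: [0.3, 0.1, 0.7]
gripper_width: 84.9
gripper_force: 0.0
```

Request:
carry_out:
  commands: [0,0,0,0,0,0,0,0,0,0,0,0,0,0,0,0,0,0,0,0,0,0,0,0,0,0,0,0,0,0,0,0,0,0,0,0]
  jaw: 0.03
  grip_force: 80

```text
t: 13.58
eef_pos: [442.6, 164.3, -6.6]
tcp_rot: [[0.993, -0.122, 0.0], [-0.122, -0.993, 0.0], [0.0, -0.0, -1.0]]
contact_force: [-0.2, 0.6, 5.0]
gripper_width: 44.1
gripper_force: 80.7
```

```bash
python3 go.py 442.6 162 -5 -6.8; python3 - <<'E'
from h import *
d=grab('side'); cv2.imwrite('pics/s4.png',cv2.resize(d['color'][150:270,170:370],None,fx=4,fy=4))
E
```

```text
t 13.57 p [442.6 164.3  -6.6] yaw -6.99 j [ -15.   27.  -16.  124.   14.   31. -138.] F [-0.2  0.6  5. ] w 44.137442905765326
shift cur frame [ 0.3  2.3 -1.6] turn [-0.0002 -0.0004 -0.0033] shift in target frame [ 0.3  2.3 -1.6]
```

View pics/s4.png

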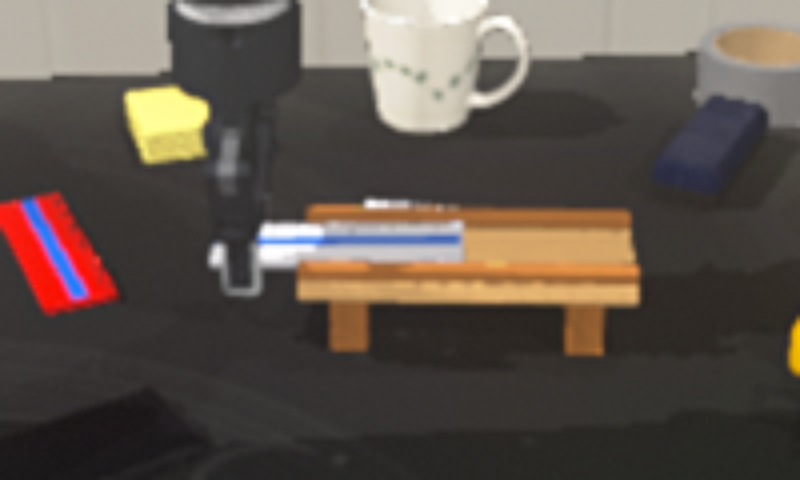

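The fingers hold the ruler's front at crop (240,265), ruler flat. Lift.

Request:
carry_out:
  commands: [0,0,-0.004,0,0,0,0,0,-0.006,0,0,0,0,0,-0.008,0,0,0,0,0,-0.01,0,0,0,0,0,-0.012,0,0,0,0,0,-0.012,0,0,0,0,0,-0.012,0,0,0,0,0,-0.01,0,0,0,0,0,-0.006,0,0,0,0,0,0,0,0,0]

```text
t: 14.88
eef_pos: [442.6, 164.2, 73.6]
tcp_rot: [[0.993, -0.122, 0.001], [-0.122, -0.993, 0.0], [0.001, -0.0, -1.0]]
contact_force: [0.9, -0.2, -1.2]
gripper_width: 43.7
gripper_force: 81.4
```

```bash
python3 go.py 442.6 162 75 -13; python3 - <<'E'
from h import *
d=grab('wrist'); cv2.imwrite('pics/w5.png',d['color']); np.savez('w5.npz',**d)
hsv=cv2.cvtColor(d['color'],cv2.COLOR_BGR2HSV)
b=cv2.inRange(hsv,(100,120,80),(125,255,255)); b[:,:220]=0;b[:,340:]=0; n,l,st,_=cv2.connectedComponentsWithStats(b); i=1+st[1:,4].argmax(); print(st[i])
M=d['mount']; P=np.argwhere(l==i)[:,::-1]; T=(np.c_[rays(d,P)*d['depth'][P[:,1],P[:,0]][:,None],np.ones(len(P))]@M.T)[:,:3]; T=T[T[:,2]<60]
A=np.polyfit(T[:,0],T[:,2],1);B=np.polyfit(T[:,0],T[:,1],1); print('stripe tool x range',np.percentile(T[:,0],[0.5,99.5]),'z(x)',A,'y(x)',B)
E
```

```text
t 14.88 p [442.6 164.2  73.6] yaw -7.0 j [ -12.   19.  -19.  121.    9.   41. -134.] F [ 0.9 -0.2 -1.2] w 43.74344328314581
shift cur frame [ 0.2  2.2 -1.4] turn [-0.0004 -0.0007  0.1048] shift in target frame [ 0.5  2.2 -1.4]
[ 259    0   32  344 9484]
stripe tool x range [-15.49452007 107.21549838] z(x) [-1.32560252e-03 -6.22183756e+01] y(x) [-0.0046254  -0.12456069]
```

View pics/w5.png

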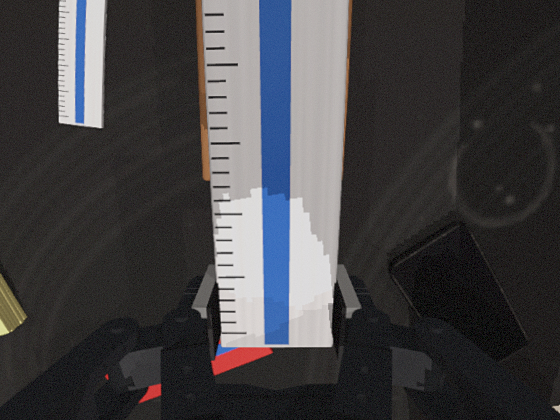

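Ruler held level and straight (top at tool z −62, front end at tool x ≈ −19). Carry over the board.

Request:
carry_out:
  commands: [0,0,0,0,0,0.0525,0,0,0,0,0,0.0525,0.01,0.016,0,0,0,0,0.018,0.03,0,0,0,0,0.018,0.03,0,0,0,0,0.019,0.032,0,0,0,0,0.019,0.032,0,0,0,0,0.019,0.032,0,0,0,0,0.019,0.032,0,0,0,0,0.018,0.03,0,0,0,0,0.014,0.023,0,0,0,0,0.008,0.014,0,0,0,0]

```text
t: 16.42
eef_pos: [539.0, -137.8, 72.5]
tcp_rot: [[0.974, -0.227, -0.001], [-0.227, -0.974, -0.0], [-0.001, 0.0, -1.0]]
contact_force: [0.2, 0.5, -0.5]
gripper_width: 44.1
gripper_force: 81.5
```

Request:
carry_out:
  commands: [0,0,0.02,0,0,0,0,0,0.02,0,0,0,0,0,0.02,0,0,0,0,0,0.015,0,0,0,0,0,0,0,0,0]

```text
t: 17.05
eef_pos: [538.2, -135.7, -2.9]
tcp_rot: [[0.974, -0.224, -0.002], [-0.224, -0.974, 0.001], [-0.003, -0.0, -1.0]]
contact_force: [0.6, 0.3, -0.2]
gripper_width: 44.0
gripper_force: 81.5
```

```bash
python3 go.py 539.2 -136.6 -31 -13; python3 - <<'E'
from h import *
d=grab('wrist'); cv2.imwrite('pics/w6.png',d['color']); np.savez('w6.npz',**d)
hsv=cv2.cvtColor(d['color'],cv2.COLOR_BGR2HSV)
y=cv2.inRange(hsv,(20,120,110),(35,255,255)); M=d['mount']
s=env.observe(); R=np.array(s['tcp_rot']).reshape(3,3)
n,l,st,_=cv2.connectedComponentsWithStats(y)
for i in range(1,n):
    if st[i,4]<60: continue
    P=np.argwhere(l==i)[:,::-1].astype(float); X=(plane(d,P,25)-s['eef_pos'])@R
    print(st[i],'tool x',X[:,0].min().round(1),X[:,0].max().round(1),'y(x)',np.polyfit(X[:,0],X[:,1],1),X[:,1].mean())
b=cv2.inRange(hsv,(100,120,80),(125,255,255)); n,l,st,_=cv2.connectedComponentsWithStats(b); i=1+st[1:,4].argmax(); P=np.argwhere(l==i)[:,::-1]
T=(np.c_[rays(d,P)*d['depth'][P[:,1],P[:,0]][:,None],np.ones(len(P))]@M.T)[:,:3]
print('stripe x',np.percentile(T[:,0],[.5,99.5]),'z',np.polyfit(T[:,0],T[:,2],1),'y',np.polyfit(T[:,0],T[:,1],1))
g=cv2.inRange(hsv,(60,60,30),(95,255,255)); P=np.argwhere(g)[:,::-1].astype(float); X=(plane(d,P,25)-s['eef_pos'])@R; print('green x',np.percentile(X[:,0],[1,99]),'y',np.percentile(X[:,1],[1,99]))
E
```

```text
t 17.05 p [ 538.2 -135.7   -2.9] yaw -12.97 j [  16.   32.  -10.  113.    9.   36. -103.] F [ 0.6  0.3 -0.2] w 44.01627175478749
shift cur frame [ 1.2  0.6 28.1] turn [-0.      0.0026  0.0005] shift in target frame [ 1.2  0.6 28.1]
[ 181    8   22  211 2073] tool x 25.1 112.8 y(x) [-2.02334118e-03 -3.58564488e+01] -36.00219727624814
[ 356    8   22  211 2057] tool x 25.1 112.9 y(x) [-2.68755925e-03  3.82701964e+01] 38.07607724212156
stripe x [-15.50233685 107.23546261] z [-2.94802314e-03 -6.21699234e+01] y [-0.00450403 -0.15660291]
green x [-59.09572649 113.15590178] y [-68.37551792  70.26288183]
```

View pics/w6.png

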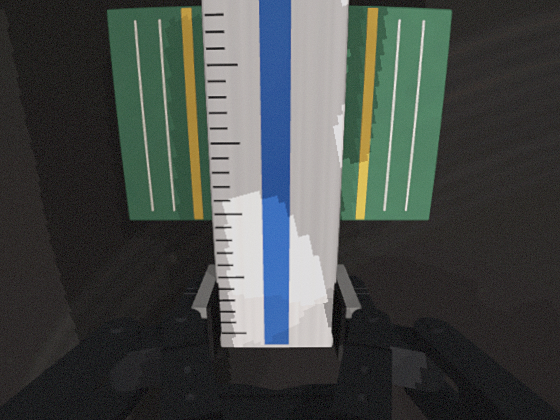

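Ruler sits between the yellow lines (columns ~190 and ~367), aligned, board edge 13 mm clear of the fingers. Lower.

Request:
carry_out:
  commands: [0,0.001,0.008,0,0,0,0,0,0.008,0,0,0,0,0,0.005,0,0,0,0,0,0.003,0,0,0,0,0,0.002,0,0,0,0,0,0,0,0,0]

```text
t: 17.85
eef_pos: [539.0, -137.3, -27.9]
tcp_rot: [[0.974, -0.225, -0.0], [-0.225, -0.974, 0.0], [-0.0, -0.0, -1.0]]
contact_force: [-0.3, 1.0, -0.8]
gripper_width: 43.9
gripper_force: 81.5
```

Request:
carry_out:
  commands: [0,0,0.001,0,0,0,0,0,0.001,0,0,0,0,0,0,0,0,0]

```text
t: 18.23
eef_pos: [538.9, -137.4, -29.8]
tcp_rot: [[0.974, -0.225, -0.0], [-0.225, -0.974, -0.0], [-0.0, 0.0, -1.0]]
contact_force: [-0.0, 0.4, -1.2]
gripper_width: 43.9
gripper_force: 81.5
```

Request:
carry_out:
  commands: [0,0,0.001,0,0,0,0,0,0.001,0,0,0,0,0,0,0,0,0]

```text
t: 18.6
eef_pos: [539.1, -137.4, -31.3]
tcp_rot: [[0.974, -0.225, 0.0], [-0.225, -0.974, -0.0], [0.0, 0.0, -1.0]]
contact_force: [-1.9, -0.0, 6.3]
gripper_width: 44.1
gripper_force: 82.2
```

Contact at 6 N; release and rise.

Request:
carry_out:
  commands: [0,0,0,0,0,0,0,0,0,0,0,0,0,0,0,0,0,0,0,0,0,0,0,0,0,0,0,0,0,0]
  jaw: 0.08

```text
t: 19.23
eef_pos: [539.0, -137.3, -31.8]
tcp_rot: [[0.974, -0.225, -0.0], [-0.225, -0.974, -0.0], [-0.0, 0.0, -1.0]]
contact_force: [0.3, -0.2, 0.8]
gripper_width: 79.9
gripper_force: 0.0
```

Request:
carry_out:
  commands: [0,0,-0.01,0,0,0,0,0,-0.03,0,0,0,0,0,-0.04,0,0,0,0,0,-0.04,0,0,0,0,0,-0.03,0,0,0,0,0,0,0,0,0,0,0,0,0,0,0]

```text
t: 20.1
eef_pos: [538.5, -137.3, 118.0]
tcp_rot: [[0.974, -0.225, -0.0], [-0.225, -0.974, -0.0], [-0.0, 0.0, -1.0]]
contact_force: [-0.1, -0.6, -0.5]
gripper_width: 80.1
gripper_force: 0.0
```

```bash
python3 - <<'E'
from h import *
s=env.observe(); d=grab('wrist')
hsv=cv2.cvtColor(d['color'],cv2.COLOR_BGR2HSV); b=cv2.inRange(hsv,(100,120,80),(125,255,255))
n,l,st,_=cv2.connectedComponentsWithStats(b); i=1+st[1:,4].argmax(); P=np.argwhere(l==i)[:,::-1]; print(st[i])
X=plane(d,P.astype(float),31); D=deep(d,P); e=np.array([.9742,-.2256]); f=np.array([.2256,.9742])
y=cv2.inRange(hsv,(20,120,110),(35,255,255)); n,l2,st,_=cv2.connectedComponentsWithStats(y)
for k in range(1,n):
    if st[k,4]>80:
        Y=plane(d,np.argwhere(l2==k)[:,::-1].astype(float),25)[:,:2]-[606,-152]; print('line',st[k],'x',(Y@e).min(),(Y@e).max(),'y',np.polyfit(Y@e,Y@f,1))
Z=X[:,:2]-[606,-152]; print('stripe x',(Z@e).min(),(Z@e).max(),'y',np.polyfit(Z@e,Z@f,1),'z',np.polyfit(D[:,0],D[:,2],1),np.median(D[:,2]))
print(s['t'],s['eef_pos'],s['contact_force'],s['gripper_width'])
E
```

```text
[ 269   26   13  197 2342]
line [321  51   9 121 644] x -44.23281137461834 44.0177932233458 y [ 1.52086693e-03 -3.75251756e+01]
line [222  52  10 120 677] x -44.31714692787737 43.256190805634084 y [4.45197865e-03 3.64866609e+01]
stripe x -84.60403329649913 59.54381134978608 y [ 0.00667897 -0.39363843] z [1.08030276e-02 2.61456060e+01] 31.268459018712633
20.1 [ 538.47041675 -137.31721407  118.0390692 ] [-0.07582979 -0.55375687 -0.47454737] 80.06526136545554
```

Ruler is flat at z≈31 (top), centred laterally within 1 mm, −12.5 mm along; robot clear. Hand in.

```bash
python3 -c "
from plant import env
print(env.close_job())"
```

```text
the job is handed in; nothing more can be done
None
```

I slid the ruler out, picked it up and laid it flat on the board between the yellow lines (under 1 mm off the midline, about 12.5 mm off centre along them); I handed the job in at about 20 s but the system returned no verdict, and I took no final picture of the mug and tape measure.

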